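# Assemble two shafts of a printed gear train

## Task

Assemble the printed gear train on its two shafts. On the tall shaft (square base) put the large gear at the bottom, then the spacer sleeve, then the small gear, both gears with their hubs up; on the short shaft (round base) put the belt pulley, then close it with the wing cap, bar grip up. Every part must sit fully down on what is below it, upright and let go, and the red bin, the wire reel and the screwdriver must be left where they are.

Things in the scene. Friction and masses are not known exactly. Their poses are not given: they have to be found in the camera images.
- big_gear: Large spur gear, 96 mm across the teeth, toothed disc 12 mm thick, with a plain round hub (40 mm diameter, 14 mm high) on top of the disc: 26 mm high in all. Through bore 22 mm diameter. Can be gripped by the hub. About 70 g. Loose, grey printed plastic, standing on the bench z up, as it also belongs on the shaft. Origin: centre of its underside.
- sleeve: Plain round spacer sleeve (tube), 36 mm outside diameter, 24 mm high, open through bore 22 mm diameter. About 30 g. Loose, grey printed plastic, standing on the bench z up, as it also belongs on the shaft. Origin: centre of its underside.
- small_gear: Small spur gear, 60 mm across the teeth, toothed disc 10 mm thick, with a plain round hub (34 mm diameter, 14 mm high) on top of the disc: 24 mm high in all. Through bore 22 mm diameter. Can be gripped by the hub. About 35 g. Loose, grey printed plastic, standing on the bench z up, as it also belongs on the shaft. Origin: centre of its underside.
- pulley: Belt pulley: two plain round flanges 60 mm diameter and 5 mm thick, with a 46 mm waist 12 mm high between them: 22 mm high in all. Through bore 22 mm diameter. Can be gripped across the flanges. About 50 g. Loose, grey printed plastic, standing on the bench z up, as it also belongs on the shaft. Origin: centre of its underside.
- wing_cap: Wing cap: round hub 36 mm diameter, 18 mm high, closed above, blind bore 22 mm diameter, 14 mm deep in its underside; across its top a bar grip 60 mm long (x axis), 14 mm wide, from 18 to 32 mm above the underside; grip across the bar. About 40 g. Loose, grey printed plastic, standing on the bench z up, as it also belongs on the shaft. Origin: centre of its underside.
- tall_stand: Assembly stand fixed to the bench: SQUARE aluminium base 80 x 80 mm, 12 mm thick, with an upright steel shaft of 14 mm diameter at its centre. The shaft's top is 78 mm above the bench (66 mm above the base); its last 8 mm taper to a 3.6 mm tip. Origin: centre of the base's underside, on the shaft's axis; z up.
- short_stand: Assembly stand fixed to the bench: ROUND aluminium base 80 mm diameter, 12 mm thick, with an upright steel shaft of 14 mm diameter at its centre. The shaft's top is 46 mm above the bench (34 mm above the base); its last 8 mm taper to a 3.6 mm tip. Origin: centre of the base's underside, on the shaft's axis; z up.
- parts_bin: Bystander, to be left alone: open red plastic parts bin, 100 x 140 mm, 45 mm high, loose on the bench. Origin: centre of its underside.
- wire_reel: Bystander, to be left alone: small upright reel of copper wire with black flanges, 48 mm diameter, 38 mm high, loose on the bench. Origin: centre of its underside.
- screwdriver: Bystander, to be left alone: screwdriver lying on the bench beyond the parts, about 200 mm long, loose. Origin: near its middle, at its underside; x axis along the tool towards the tip.
Not all that is in view belongs to the job. What is shaped like the pulley but green or pink is not meant. Leave any purple or yellow look-alike of the sleeve alone.

How it is judged:
By the outcome, as a careful person would: the job done as asked, in the order asked, and still so for the second after the job is handed in, with the robot touching nothing.
It also fails if it takes over 128 s, if anything falls off the work surface, if the arm or the gripper's body presses on something with over 40 N, if the wrist force passes 120 N, or if a joint passes its speed limit or range.

## Robot

A 6-joint arm with a two-finger parallel gripper is mounted at the origin on the work surface. World frame = base frame: x ahead of the robot, y to its left, z up, the work surface at z = 0. Lengths are in mm, angles in rad, forces in N, time in s.
With the tool pointing down it reaches from about 350 to 975 mm from the base axis. Payload 7.1 kg.
Tool frame: the origin (TCP) lies midway between the tips of the shut fingers; the grasp point (between the pads) lies 19 mm behind it (ctrl.grip_depth is the distance from the TCP to the grasp point, in mm); z points along the fingers, y is the line along which they close (so a half turn about z gives the same grasp; the last joint's range is limited). The gripper opens to 88 mm and grips with 3 to 60 N. Pads are 20 mm wide; open, the fingers measure 115 mm over their backs; the gripper's body (75 mm by 178 mm) begins 61 mm behind the grasp point.
Start: joints at [-1.2, 0.423, 1.63, -0, 1.089, -0.019], TCP at [237.518, -578.092, 222.675] pointing down, gripper open.
Joint ranges: [-3, 3], [-0.9, 2.11], [0.09, 2.58], [-1.31, 4.45], [0.11, 2.69], [-2.54, 2.54]. Speed limits (rad/s): [2.39, 2.39, 3.01, 3.14, 3.14, 3.14].

## Interface

Orientations are given as a rotation vector (axis times angle).
In Python, from workcell import get_obs, vision, ctrl gives the robot as it stands.
- The arm moves only by the tool step_arm, never from a script. Its argument "plan" is a list of rows, each a list of 7 numbers: the opening, from -1 (shut) to 1 (fully open), then the shift along the tool's x, y, z as a fraction of full scale, then the turn, a rotation vector about the tool's x, y, z as a fraction of full scale. In form: [[fingers, dx, dy, dz, wx, wy, wz], ...]. A call has 1 to 20 rows; each row shifts and turns the commanded pose from where the row before left it, along the tool's axes as they then stand; what a row does not reach is not made up. Full scale, the value 1, is 50 mm for a shift and 0.12 rad for a turn. A row lasts 1/8 s, in which the tool goes at most 62.5 mm and 10.7 degrees, less where a joint would pass 70% of its speed; a pose out of reach is approached as far as the arm can. A call with a number of a shift or a turn outside -1 to 1 is refused whole. A call with a gripper value outside its range is refused whole. The fingers move at their own pace and stop on an object; the grip force is fixed at half the most. Time passes only in rows, so rows that do not move let the fingers close. It gives the time, the measured TCP pose, the force, the opening and the grip force at its end, in the units of the state.
- get_obs(): the state, without advancing time (a new reading comes with each control period).
- vision.get_image(name): name is "scene" or "side" or "wrist"; returns a dict with "pixels" (420x560x3 uint8, red, green, blue), "depth" (420x560 float32, mm along the optical axis (not along the pixel's ray), 0 where there is no reading), "fx", "fy", "cx", "cy" (pixels), "k1" (the pictures are not rectified: a ray, as slopes to the right and down, at radius r is drawn at 1 + k1 r^2 times it, then the intrinsics apply), "T" (4x4, takes a point from camera to world coordinates); the wrist camera has in their place "T_tool_cam" (4x4, takes a point from camera to tool coordinates, whose origin is the TCP and whose axes are the flange's). Camera axes: x right, y down, z forward; pixel columns grow to the right and rows downward; lengths in mm; the calibration is good to about 2 mm. A picture is of the moment at which its call begins: read the wrist's pose just before it.
- ctrl.close_job(): hands the job in; it is judged then, once.
The state is a dict: "t": time; "qpos": joint angles; "qvel": joint speeds; "joint_torque": joint torques, N m; "ee_pos": TCP position; "orientation": TCP orientation; "ft_force": force on the tool from outside, world axes, zero at the start; "moment": the same for the moment, N m; "width": finger opening in mm; "grasp_force": force on a finger pad.
Only numpy, scipy, OpenCV 4.12 (cv2) and the standard library are available. Lean on these libraries where they do the work, as an engineer would, in place of code of your own. Each camera call takes 0.05 s, during which the arm holds its last target. There are 200 camera calls.

## Working session

There is one attempt and no reset: what is moved stays moved. The work goes in short steps, Python scripts to look and compute and a tool call to move; the robot and the scene stay as the last step left them, time stands still between calls to the robot, and variables do not carry over. Pictures are saved under pics/ and viewed, at most 14 in all, crops included, and the job is handed in when it is done.

Besides the shell and the picture viewer there is one more tool, called after "Emit:" in YAML: its name, and indented under it one key for each argument. step_arm: Moves the arm, as the interface text tells. Its arguments: {"type":"object","properties":{"plan":{"type":"array","items":{"type":"array","items":{"type":"number","minimum":-1,"maximum":1}}}},"required":["plan"]}

```bash
mkdir -p pics; cat > h.py <<'E'
import numpy as np, cv2
from workcell import get_obs, vision, ctrl
from scipy.spatial.transform import Rotation as R
def snap(name, fn):
    o=get_obs(); d=vision.get_image(name)
    if 'T' not in d:
        T=np.eye(4); T[:3,:3]=R.from_rotvec(o['orientation']).as_matrix(); T[:3,3]=o['ee_pos']
        d['T']=T@d['T_tool_cam']
    cv2.imwrite('pics/%s.png'%fn, d['pixels'][:,:,::-1])
    np.savez('pics/%s.npz'%fn, **d); return d
def load(fn): return dict(np.load('pics/%s.npz'%fn))
def ray(d,u,v):
    K=np.array([[d['fx'],0,d['cx']],[0,d['fy'],d['cy']],[0,0,1.]])
    p=cv2.undistortPoints(np.array([[[u,v]]],float),K,np.array([float(d['k1']),0,0,0]))[0,0]
    # k1 model: drawn = r*(1+k1 r^2)
    return np.array([p[0],p[1],1.])
def onz(d,u,v,z):
    r=d['T'][:3,:3]@ray(d,u,v); c=d['T'][:3,3]; return c+r*(z-c[2])/r[2]
def cloud(d):
    K=np.array([[d['fx'],0,d['cx']],[0,d['fy'],d['cy']],[0,0,1.]]); h,w=d['depth'].shape
    vv,uu=np.mgrid[:h,:w]; p=cv2.undistortPoints(np.stack([uu,vv],-1).reshape(-1,1,2).astype(float),K,np.array([float(d['k1']),0,0,0]))[:,0]
    P=np.c_[p,np.ones(len(p))]*d['depth'].reshape(-1,1)
    return (P@d['T'][:3,:3].T+d['T'][:3,3]).reshape(h,w,3)
E
python3 - <<'E'
from h import *
for n in ['scene','side','wrist']:
    d=snap(n,n+'0'); print(n,d['T'].round(3).tolist(),d['fx'],d['k1'],(d['depth']>0).mean())
o=get_obs();print({k:np.round(v,3) for k,v in o.items()})
E
```

```text
scene [[0.504, 0.608, -0.614, 1234.258], [0.864, -0.34, 0.372, -417.259], [0.017, -0.718, -0.696, 806.635], [0.0, 0.0, 0.0, 1.0]] 413.732461590939 -0.1041193643251827 0.9960119047619047
side [[-0.849, -0.393, 0.352, 89.435], [-0.527, 0.607, -0.595, 811.343], [0.02, -0.691, -0.722, 1023.801], [0.0, 0.0, 0.0, 1.0]] 516.0631815971896 -0.19875014247524325 0.9960034013605442
wrist [[0.379, -0.895, -0.235, 301.315], [-0.925, -0.367, -0.096, -551.174], [-0.001, 0.254, -0.967, 384.591], [0.0, 0.0, 0.0, 1.0]] 361.1727480770333 -0.015955985184967852 0.996343537414966
{'t': np.float64(0.15), 'qpos': array([-1.2  ,  0.424,  1.63 , -0.   ,  1.089, -0.019]), 'qvel': array([ 0.001, -0.004, -0.004,  0.002,  0.001,  0.002]), 'joint_torque': array([-0.0000e+00, -5.4499e+01, -2.7392e+01,  6.4000e-02,  2.0000e-02,
       -0.0000e+00]), 'ee_pos': array([ 237.371, -577.713,  222.091]), 'orientation': array([-3.081, -0.608,  0.   ]), 'ft_force': array([-0.138, -0.052, -0.429]), 'moment': array([ 0.004, -0.036, -0.04 ]), 'grasp_force': np.float64(0.0), 'width': np.float64(87.413)}
```

View pics/scene0.png

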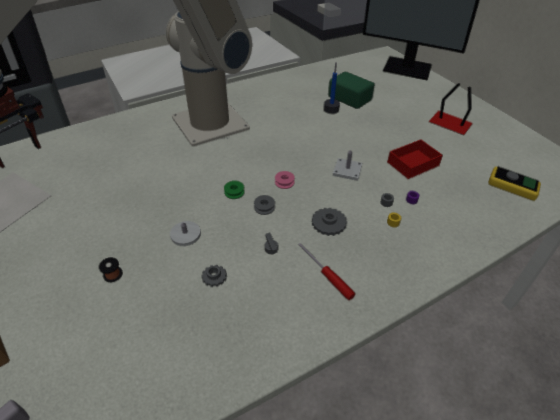

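View pics/side0.png

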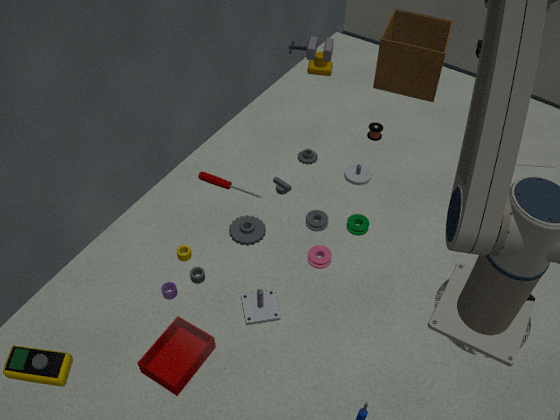

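Scene view: big gear (329,220), pulley (264,204), small gear (214,275), wing cap (270,243), sleeve (387,200), tall stand (348,168), short stand (185,232). Side view: the same parts at (247,230), (317,220), (307,156), (282,185), (197,275), (261,305), (358,174).

```bash
python3 - <<'E'
from h import *
S={'big':((329,220),(247,230),55),'pul':((264,204),(317,220),38),'small':((214,275),(307,156),36),'cap':((270,243),(282,185),36),'slv':((387,200),(197,275),22),'tall':((348,168),(261,305),50),'short':((185,232),(358,174),50)}
ds=[load('scene0'),load('side0')]; cs=[cloud(d) for d in ds]
for k,(a,b,r) in S.items():
  for d,c,(u,v) in zip(ds,cs,(a,b)):
    p=c[v,u]; 
    for _ in range(4):
        m=(np.hypot(*(c[...,:2]-p[:2]).transpose(2,0,1))<r)&(c[...,2]>5)&(c[...,2]<100)
        q=c[m]; (x,y),rad=cv2.minEnclosingCircle(q[:,:2].astype(np.float32)); p=np.array([x,y])
    top=q[q[:,2]>q[:,2].max()-6]
    print(k,np.round([x,y,rad],1),len(q),'med',q.mean(0).round(1),'zmax',np.percentile(q[:,2],[50,90,99]).round(1),'top',top.mean(0).round(1),len(top))
# floor
for d,c in zip(ds,cs): print(c[300,200],c[300,100])
E
```

```text
big [623.7  89.   49.3] 731 med [628.   86.3  13.5] zmax [11.8 24.5 27.3] top [624.1  89.8  26.2] 70
big [612.5 102.4  54.8] 814 med [615.3  98.1  15.8] zmax [15.  26.5 31.2] top [621.7  87.8  29. ] 82
pul [484.8 -35.2  31.4] 286 med [487.5 -36.2  18.8] zmax [20.6 22.9 24.3] top [486.5 -35.2  21.4] 204
pul [487.1 -45.   37.3] 385 med [483.1 -35.4  20. ] zmax [23.5 26.8 28.4] top [483.7 -36.2  26. ] 158
small [ 638.4 -252.9   31.8] 380 med [ 642.8 -255.4   12.6] zmax [ 9.9 22.4 24.7] top [ 639.7 -254.9   22.6] 75
small [ 634.8 -246.6   35.8] 266 med [ 633.9 -247.4   15.6] zmax [14.2 27.1 30.3] top [ 636.7 -255.2   28.2] 35
cap [628.3 -95.   31.8] 205 med [633.  -95.   24.4] zmax [28.2 32.5 34.2] top [631.5 -92.8  31.3] 99
cap [624.7 -87.7  35.8] 247 med [625.6 -86.8  22.4] zmax [24.4 36.1 38.8] top [626.4 -93.1  36. ] 62
slv [639.7 277.9  18.8] 141 med [641.5 277.   17.6] zmax [19.1 24.2 25.9] top [640.  279.4  23. ] 68
slv [649.1 269.4  21.8] 102 med [645.7 272.2  19.5] zmax [22.8 26.2 28.1] top [643.5 272.4  25.7] 40
tall [468.6 267.9  49.6] 468 med [468.8 265.1  17.7] zmax [12.2 42.6 74.3] top [464.3 266.9  75.4] 8
tall [458.6 270.2  49.9] 1054 med [459.2 272.7  17.5] zmax [13.9 23.8 76.1] top [462.2 269.5  78.3] 12
short [ 474.2 -267.1   41.8] 567 med [ 478.8 -266.7   12.5] zmax [11.  14.7 42.6] top [ 475.2 -267.5   41.5] 15
short [ 469.2 -261.2   49.5] 478 med [ 472.  -258.7   15.2] zmax [14.7 19.1 43.3] top [ 472.9 -264.    45. ] 6
[ 6.84015765e+02 -3.08757422e+02  2.84711759e-01] [ 574.61261299 -513.73329922    2.8714898 ]
[595.11971601 325.71106681   1.71231465] [7.97312687e+02 4.60624037e+02 4.33790004e-01]
```

```bash
cat >> h.py <<'E'
def plan(x,y,z,yaw=None):
    o=get_obs(); M=R.from_rotvec(o['orientation']).as_matrix(); p=np.array(o['ee_pos'])
    cur=np.arctan2(M[1,0],M[0,0]); dz=0
    if yaw is not None: dz=-((yaw-cur+np.pi)%(2*np.pi)-np.pi)
    e=M.T@(np.array([x,y,z])-p)
    print('pos',p.round(1),'yaw',cur.round(3),'tilt',M[:,2].round(3),'w',round(float(o['width']),1),'| shift/50 in tool now',(e/50).round(3),'turn/.12',round(dz/.12,2),'F',np.round(o['ft_force'],1),'t',o['t'])
E
python3 - <<'E'
from h import *
a,b=load('scene0'),load('side0')
# stereo triangulate hue objects via depth
for n,s in {'purple':(413,197),'yellow':(394,219),'pink':(285,180),'green':(234,189),'bin':(414,158)}.items():
    c=cloud(a); p=c[s[1],s[0]]; m=(np.hypot(*(c[...,:2]-p[:2]).transpose(2,0,1))<(45 if n in('pink','green') else 24))&(c[...,2]>8)
    q=c[m]; print(n,q.mean(0).round(),cv2.minEnclosingCircle(q[:,:2].astype(np.float32)))
for d,n in((a,'scene'),(b,'side')):
    c=cloud(d); m=(np.hypot(c[...,0]-629,c[...,1]+93)<38)&(c[...,2]>(25 if n=='scene' else 29)); q=c[m][:,:2]
    w,V=np.linalg.eigh(np.cov(q.T)); print('cap',np.arctan2(V[1,1],V[0,1]),w**.5,q.mean(0))
plan(623,89,223,0)
E
```

```text
purple [674. 345.  19.] ((671.206787109375, 348.52880859375), 16.49340057373047)
yellow [706. 251.  20.] ((709.144775390625, 246.01095581054688), 18.113506317138672)
pink [421.  68.  20.] ((419.1962585449219, 68.62676239013672), 30.823322296142578)
green [387. -82.  20.] ((385.27423095703125, -79.39154052734375), 31.979232788085938)
bin [nan nan nan] ((0.0, 0.0), 0.0)
cap 2.9646215495437644 [ 4.25116596 18.08870691] [631.7103848  -93.17748285]
cap 2.9732087007574832 [ 4.80272094 17.52747241] [628.01773156 -93.11234223]
pos [ 237.4 -577.7  222.1] yaw 0.39 tilt [-0.     0.001 -1.   ] w 87.4 | shift/50 in tool now [ 1.2201e+01 -9.4030e+00 -7.0000e-03] turn/.12 3.25 F [-0.1 -0.1 -0.4] t 0.15<stdin>:6: RuntimeWarning: Mean of empty slice.
  ret = um.true_divide(
```

Emit:
step_arm:
  plan:
    - [1,0,0,0,0,0,0.8125]
    - [1,0,0,0,0,0,0.8125]
    - [1,0,0,0,0,0,0.8125]
    - [1,0,0,0,0,0,0.8125]
    - [1,0.8,-0.8,0,0,0,0]
    - [1,0.8,-0.8,0,0,0,0]
    - [1,0.8,-0.8,0,0,0,0]
    - [1,0.8,-0.8,0,0,0,0]
    - [1,0.8,-0.8,0,0,0,0]
    - [1,0.8,-0.8,0,0,0,0]
    - [1,0.8,-0.8,0,0,0,0]
    - [1,0,0,0,0,0,0]
    - [1,0,0,0,0,0,0]

```text
t: 1.78
ee_pos: [517.1, -298.2, 222.3]
orientation: [-3.141, -0.001, 0.001]
ft_force: [0.0, 0.6, -0.2]
width: 88.1
grasp_force: 0.0
```

```bash
python3 - <<'E'
from h import *
plan(623,89,223,0); d=snap('wrist','w1'); plan(623,89,223,0)
E
```

```text
pos [ 517.1 -298.2  222.3] yaw 0.001 tilt [-0.001  0.    -1.   ] w 88.1 | shift/50 in tool now [ 2.122 -7.742 -0.014] turn/.12 0.0 F [ 0.   0.6 -0.2] t 1.775
pos [ 516.7 -298.7  222.4] yaw -0.001 tilt [-0.001  0.    -1.   ] w 87.7 | shift/50 in tool now [ 2.12  -7.756 -0.013] turn/.12 -0.01 F [-0.4  0.2  0.1] t 1.825
```

View pics/w1.png

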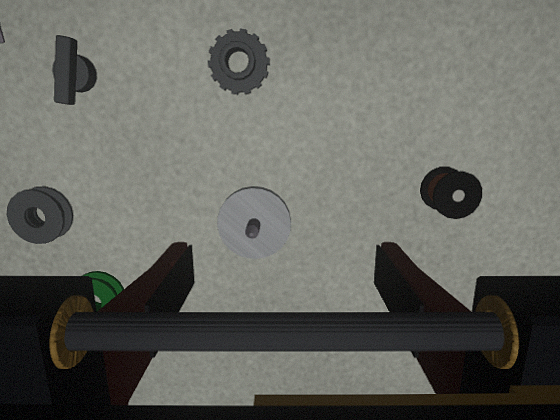

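Wrist view: short base disc centre (254,223), its shaft (252,229), small gear bore (238,61), cap (66,70), pulley (38,214), reel (455,192).

```bash
cat >> h.py <<'E'
def fit(d,x,y,r,zlo,zhi):
    c=cloud(d); m=(np.hypot(c[...,0]-x,c[...,1]-y)<r)&(c[...,2]>zlo)&(c[...,2]<zhi); q=c[m]
    (a,b),rad=cv2.minEnclosingCircle(q[:,:2].astype(np.float32)); return np.round([a,b,rad,np.median(q[:,2]),len(q)],1), q
E
python3 - <<'E'
from h import *
d=load('w1')
print('short base',onz(d,254.5,223.5,12)[:2],fit(d,474,-266,48,6,18)[0])
print('shaft',fit(d,474,-266,20,30,60)[0])
print('small bore',onz(d,238,61,24)[:2],fit(d,639,-254,40,5,16)[0],fit(d,639,-254,30,18,40)[0])
print('pul',onz(d,36,214,22)[:2],fit(d,486,-36,45,16,40)[0]); print('cap',fit(d,629,-93,45,25,50)[0])
q=fit(d,629,-93,45,25,50)[1][:,:2]; w,V=np.linalg.eigh(np.cov(q.T)); print(np.arctan2(V[1,1],V[0,1]),q.mean(0))
c=cloud(d); print(c[130,300],c[130,150])
E
```

```text
short base [ 474.08816333 -266.31921102] [ 474.  -265.1   39.9   12.5 3930. ]
shaft [ 474.  -265.     7.2   40.8  172. ]
small bore [ 636.07715844 -255.10274585] [ 637.4 -253.3   30.5   10.5 1932. ] [ 637.  -253.4   16.9   24.2  661. ]
pul [487.43996077 -37.98130701] [ 484.5  -35.7   30.4   22.2 2214. ]
cap [ 628.   -92.3   30.2   32.  1249. ]
2.957345037728216 [627.98211393 -94.15128027]
[ 5.72111896e+02 -3.14747884e+02  5.47405575e-01] [ 572.33617312 -158.91382466    1.70268452]
```

Emit:
step_arm:
  plan:
    - [1,0.2,-0.8,0,0,0,0]
    - [1,0.2,-0.8,0,0,0,0]
    - [1,0.2,-0.8,0,0,0,0]
    - [1,0.2,-0.8,0,0,0,0]
    - [1,0.2,-0.8,0,0,0,0]
    - [1,0.2,-0.8,0,0,0,0]
    - [1,0.2,-0.8,0,0,0,0]
    - [1,0,-0.8,0,0,0,0]
    - [1,0,-0.8,0,0,0,0]
    - [1,0,-0.8,0,0,0,0]
    - [1,0,0,0,0,0,0]
    - [1,0,0,0,0,0,0]

```text
t: 3.32
ee_pos: [587.6, 100.3, 222.6]
orientation: [3.141, -0.002, -0.0]
ft_force: [0.1, 0.5, 0.3]
width: 88.0
grasp_force: 0.0
```

```bash
python3 - <<'E'
from h import *
d=snap('wrist','w2'); plan(623,89,223,0)
print('tall base',fit(d,464,268,65,6,20)[0],'shaft',fit(d,464,268,20,60,100)[0])
print('big',fit(d,623,89,60,5,18)[0],fit(d,623,89,35,20,40)[0])
print('slv',fit(d,641,276,30,16,40)[0])
c=cloud(d); print(c[130,300],c[130,150])
E
```

```text
pos [587.6 100.1 222.6] yaw -0.002 tilt [-0. -0. -1.] w 87.6 | shift/50 in tool now [ 0.708  0.22  -0.008] turn/.12 -0.02 F [0.3 0.1 0.8] t 3.375
tall base [ 482.   286.    42.3   12.4 1667. ] shaft [ 0.  0.  0. nan  0.]
big [ 622.6   90.    48.2   12.5 5407. ] [622.7  90.   19.9  26.2 897. ]
slv [638.1 279.9  18.3  24.  846. ]
[643.1106538   83.95701613  12.29569962] [643.18434185 239.72276296   0.68512243]
  return _methods._mean(a, axis=axis, dtype=dtype,
  ret = ret.dtype.type(ret / rcount)
```

View pics/w2.png

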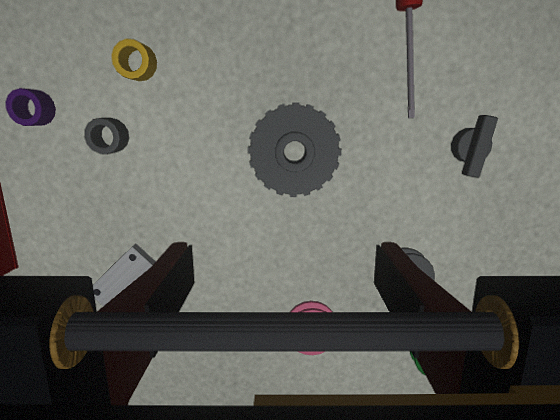

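The big gear is centred at (294,150) and the sleeve at (106,135), with the purple and yellow look-alikes beside it; part of the square base is at (125,275). Next I grasp the big gear by its hub.

Emit:
step_arm:
  plan:
    - [1,0.7,0.2,0.5,0,0,0]
    - [1,0,0,0.9,0,0,0]
    - [1,0,0,0.9,0,0,0]
    - [1,0,0,0.9,0,0,0]
    - [1,0,0,0.5,0,0,0]
    - [1,0,0,0.25,0,0,0]
    - [1,0,0,0.2,0,0,0]
    - [1,0,0,0,0,0,0]
    - [-1,0,0,0,0,0,0]
    - [-1,0,0,0,0,0,0]
    - [-1,0,0,0,0,0,0]
    - [-1,0,0,0,0,0,0]
    - [-1,0,0,0,0,0,0]
    - [-1,0,0,0,0,0,0]

```text
t: 5.12
ee_pos: [622.7, 91.8, 15.3]
orientation: [3.142, -0.0, 0.0]
ft_force: [0.1, 0.4, 1.3]
width: 39.5
grasp_force: 30.0
```

Emit:
step_arm:
  plan:
    - [-1,0,0,-0.3,0,0,0]
    - [-1,0,0,-0.9,0,0,0]
    - [-1,0,0,-0.9,0,0,0]
    - [-1,0,0,-0.9,0,0,0]
    - [-1,-0.8,-0.6,0,0,0,0]
    - [-1,-0.8,-0.6,0,0,0,0]
    - [-1,-0.8,-0.6,0,0,0,0]
    - [-1,-0.8,-0.6,0,0,0,0]
    - [-1,-0.8,-0.6,0,0,0,0]
    - [-1,-0.4,-0.5,0,0,0,0]
    - [-1,0,0,0,0,0,0]
    - [-1,0,0,0,0,0,0]

```text
t: 6.62
ee_pos: [403.3, 266.8, 165.8]
orientation: [-3.141, -0.0, -0.002]
ft_force: [-0.6, -0.4, -0.4]
width: 39.5
grasp_force: 30.0
```

```bash
python3 - <<'E'
from h import *
plan(464,268,110,0); d=snap('wrist','w3')
f,q=fit(d,464,268,75,6,20); print('tall base',f,q[:,:2].min(0),q[:,:2].max(0)); 
f,q=fit(d,464,268,20,45,90); print('shaft',f,np.percentile(q[:,2],[1,50,99])); f,q=fit(d,464,268,20,60,90); print('shaft',f,q.mean(0))
E
```

```text
pos [403.3 266.8 165.8] yaw 0.0 tilt [ 0.001  0.    -1.   ] w 39.5 | shift/50 in tool now [ 1.214 -0.023  1.117] turn/.12 0.0 F [-0.6 -0.4 -0.4] t 6.625
tall base [ 462.8  270.3   55.7   12.5 7779. ] [428.30211765 214.59220518] [517.83946399 325.9312476 ]
shaft [462.8 270.1   7.   73.7 324. ] [62.37390649 73.68806059 79.34185851]
shaft [462.8 270.1   7.   73.7 321. ] [462.99740738 270.12824857  73.94805388]
```

View pics/w3.png

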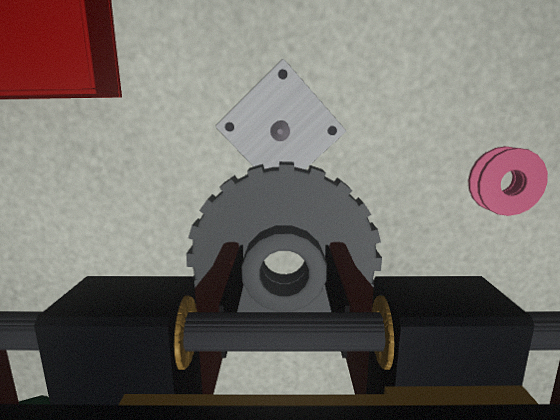

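The gear is held level (bore at 284,265) and the shaft tip is at (280,130). I'll measure where the gear sits in the tool.

```bash
python3 - <<'E'
from h import *
d=load('w3'); c=cloud(d)
f,q=fit(d,403.3,266.8,60,158,170); print('disc',f,q[:,:2].min(0),q[:,:2].max(0),np.percentile(q[:,2],[5,95]))
f,q=fit(d,403.3,266.8,24,172,186); print('hub',f,q[:,:2].min(0),q[:,:2].max(0))
# disc fwd edge fit
q=fit(d,403.3,266.8,60,158,170)[1][:,:2].astype(np.float32)
h=cv2.convexHull(q)[:,0]; h=h[h[:,0]>415]; A=np.c_[2*h,np.ones(len(h))]; s=np.linalg.lstsq(A,(h**2).sum(1),rcond=None)[0]; print(s[:2],np.sqrt(s[2]+s[0]**2+s[1]**2))
E
```

```text
disc [  403.7   267.3    48.3   163.1 13725. ] [375.11000891 219.02952192] [451.23842028 315.58293327] [161.81869711 164.51783451]
hub [ 404.8  266.8   23.3  176.9 4501. ] [383.21364119 245.70877272] [423.1126206  288.62495562]
[403.23479463 267.34721236] 47.99495315358364
```

Emit:
step_arm:
  plan:
    - [-1,0.6,-0.03,0,0,0,0]
    - [-1,0.6,-0.03,0,0,0,0]
    - [-1,0,0,0,0,0,0]
    - [-1,0,0,0.7,0,0,0]
    - [-1,0,0,0.4,0,0,0]
    - [-1,0,0,0.4,0,0,0]
    - [-1,0,0,0.4,0,0,0]
    - [-1,0,0,0.4,0,0,0]
    - [-1,0,0,0.3,0,0,0]
    - [-1,0,0,0.08,0,0,0]
    - [-1,0,0,0,0,0,0]
    - [-1,0,0,0,0,0,0]

```text
t: 8.18
ee_pos: [463.1, 270.0, 31.8]
orientation: [-3.141, 0.0, -0.001]
ft_force: [0.7, 0.2, -1.3]
width: 39.4
grasp_force: 30.0
```

Emit:
step_arm:
  plan:
    - [-1,0,0,0.07,0,0,0]
    - [-1,0,0,0,0,0,0]
    - [0,0,0,0,0,0,0]
    - [0.4,0,0,0,0,0,0]
    - [0.4,0,0,0,0,0,0]
    - [0.4,0,0,0,0,0,0]
    - [0.4,0,0,-0.5,0,0,0]
    - [0.4,0,0,-0.9,0,0,0]
    - [0.4,0,0,-0.9,0,0,0]
    - [0.4,0,0,-0.9,0,0,0]
    - [0.4,0.4,-0.1,0,0,0,0]
    - [0.4,0.8,-0.1,0,0,0,0]
    - [0.4,0,0,0,0,0,0]
    - [0.4,0,0,0,0,0,0]

```text
t: 9.93
ee_pos: [521.7, 279.4, 187.1]
orientation: [3.141, -0.001, -0.002]
ft_force: [-0.1, 0.6, 0.4]
width: 61.3
grasp_force: 0.0
```

```bash
python3 - <<'E'
from h import *
plan(638,280,100,0); d=snap('wrist','w4')
print(fit(d,638,280,30,16,40)[0])
a=snap('side','s4'); f,q=fit(a,463,270,18,30,60); print('side hub',np.percentile(q[:,2],[10,50,90]),fit(a,463,270,60,16,32)[0])
E
```

```text
pos [521.7 279.4 187.1] yaw -0.0 tilt [-0.002 -0.001 -1.   ] w 61.3 | shift/50 in tool now [ 2.328 -0.014  1.738] turn/.12 -0.0 F [-0.1  0.6  0.4] t 9.925
[638.1 280.5  18.1  24.3 996. ]
side hub [34.96610805 39.16799172 49.81329997] [460.5 267.5  51.9  25.6 961. ]
```

Emit:
step_arm:
  plan:
    - [0.3,0.8,-0.02,0,0,0,0]
    - [0.3,0.8,0,0,0,0,0]
    - [0.3,0.73,0,0.5,0,0,0]
    - [0.3,0,0,0.9,0,0,0]
    - [0.3,0,0,0.9,0,0,0]
    - [0.3,0,0,0.8,0,0,0]
    - [0.3,0,0,0.4,0,0,0]
    - [0.3,0,0,0.13,0,0,0]
    - [0.3,0,0,0,0,0,0]
    - [-1,0,0,0,0,0,0]
    - [-1,0,0,0,0,0,0]
    - [-1,0,0,0,0,0,0]
    - [-1,0,0,0,0,0,0]
    - [-1,0,0,-0.3,0,0,0]
    - [-1,0,0,-0.9,0,0,0]
    - [-1,0,0,-0.9,0,0,0]
    - [-1,0,0,-0.9,0,0,0]
    - [-1,0,0,0,0,0,0]

```text
t: 12.28
ee_pos: [641.8, 282.0, 161.6]
orientation: [-3.138, 0.0, -0.012]
ft_force: [0.2, -0.0, -0.9]
width: 35.0
grasp_force: 30.0
```

Emit:
step_arm:
  plan:
    - [-1,-0.5,0.05,0,0,0,0]
    - [-1,-0.9,0.05,0,0,0,0]
    - [-1,-0.9,0.05,0,0,0,0]
    - [-1,-0.9,0.05,0,0,0,0]
    - [-1,-0.9,0.04,0,0,0,0]
    - [-1,-0.7,0,0,0,0,0]
    - [-1,0,0,0,0,0,0]
    - [-1,0,0,0,0,0,0]

```text
t: 13.28
ee_pos: [399.7, 269.1, 156.1]
orientation: [-3.141, -0.0, -0.001]
ft_force: [-0.7, 0.3, -0.1]
width: 35.5
grasp_force: 30.0
```

```bash
python3 - <<'E'
from h import *
plan(463,270,162,0); d=snap('wrist','w5'); p=get_obs()['ee_pos']
f,q=fit(d,p[0],p[1],18.6,p[2]+14,p[2]+30); print('sleeve',f,q[:,:2].min(0),q[:,:2].max(0),np.percentile(q[:,2],[1,50,95]))
c=cloud(d); m=(abs(c[...,0]-p[0])<25)&(abs(c[...,1]-p[1])<17)&(c[...,2]>p[2]-20); print(np.histogram(c[m][:,2]-p[2],range(-10,80,6)))
for lo,hi in((60,90),(30,50),(16,32)): print(fit(d,463,270,(18 if lo>50 else 58),lo,hi)[0])
f,q=fit(d,463,270,24,30,50); print('hub',f,q[:,2].mean())
E
```

```text
pos [399.7 269.1 156.1] yaw 0.0 tilt [ 0.  0. -1.] w 35.5 | shift/50 in tool now [ 1.266 -0.018 -0.117] turn/.12 0.0 F [-0.7  0.3 -0.1] t 13.275
sleeve [ 400.1  269.1   18.6  173.2 3123. ] [383.42493122 251.83645882] [416.77554748 287.38156446] [170.49383877 173.23766002 176.0161911 ]
(array([ 103,  493,  551,  635, 2886,    0,    5,    4,    1,    3,    0,
          3,    0,    0]), array([-10,  -4,   2,   8,  14,  20,  26,  32,  38,  44,  50,  56,  62,
        68,  74]))
[462.8 270.1   7.   73.8 352. ]
[ 462.6  270.4   19.9   38.3 1549. ]
[ 462.5  270.4   48.2   24.5 8986. ]
hub [ 462.6  270.4   19.9   38.3 1549. ] 38.15303819344916
```

View pics/w5.png

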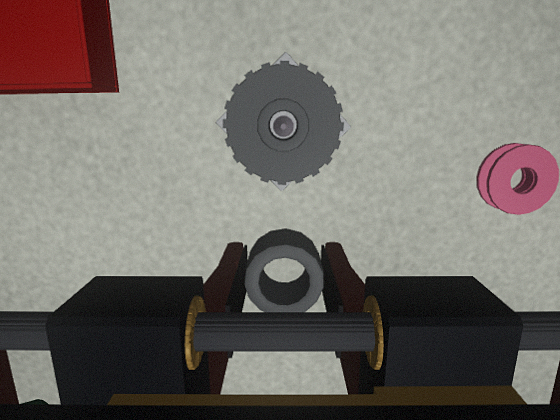

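The big gear is fully down (hub top at 38.2) and the sleeve is held at (284,270). Next I lower the sleeve.

Emit:
step_arm:
  plan:
    - [-1,0.66,-0.02,0,0,0,0]
    - [-1,0.6,0,0,0,0,0]
    - [-1,0,0,0,0,0,0]
    - [-1,0,0,0.7,0,0,0]
    - [-1,0,0,0.4,0,0,0]
    - [-1,0,0,0.4,0,0,0]
    - [-1,0,0,0.4,0,0,0]
    - [-1,0,0,0.2,0,0,0]
    - [-1,0,0,0.08,0,0,0]
    - [-1,0,0,0,0,0,0]
    - [-1,0,0,0,0,0,0]

```text
t: 14.7
ee_pos: [462.6, 270.1, 47.8]
orientation: [-3.141, 0.0, -0.001]
ft_force: [1.7, 0.2, 0.0]
width: 35.2
grasp_force: 30.0
```

Emit:
step_arm:
  plan:
    - [-1,0,0,0.04,0,0,0]
    - [-1,0,0,0,0,0,0]
    - [-0.1,0,0,0,0,0,0]
    - [0.2,0,0,0,0,0,0]
    - [0.2,0,0,0,0,0,0]
    - [0.2,0,0,-0.4,0,0,0]
    - [0.2,0,0,-0.9,0,0,0]
    - [0.2,0,0,-0.9,0,0,0]
    - [0.2,0,0,-0.4,0,0,0]
    - [0.2,0.3,0.9,0,0,0,0]
    - [0.2,0.3,0.9,0,0,0,0]
    - [0.2,0.3,0.9,0,0,0,0]
    - [0.2,0.3,0.9,0,0,0,0]
    - [0.2,0.3,0.9,0,0,0,0]
    - [0.2,0.3,0.9,0,0,0,0]
    - [0.2,0.3,0.9,0,0,0,0]
    - [0.2,0.3,0.9,0,0,0,0]
    - [0.2,0.3,0.9,0,0,0,0]
    - [0.2,0,0,0,0,0,0]

```text
t: 17.08
ee_pos: [597.9, -138.0, 175.1]
orientation: [3.141, -0.006, 0.001]
ft_force: [0.2, 0.1, 0.0]
width: 52.6
grasp_force: 0.0
```

```bash
python3 - <<'E'
from h import *
d=snap('wrist','w6'); plan(637.2,-253.4,13.5,0)
print(fit(d,637,-253.4,40,5,16)[0],fit(d,637,-253.4,30,18,40)[0])
E
```

```text
pos [ 597.  -136.3  174.8] yaw -0.003 tilt [-0.  0. -1.] w 52.4 | shift/50 in tool now [0.811 2.34  3.226] turn/.12 -0.02 F [-0.3  0.4  0.3] t 17.125
[ 637.7 -253.5   30.5   10.6 2198. ] [ 637.7 -253.1   17.    24.1  792. ]
```

Emit:
step_arm:
  plan:
    - [0.2,0.3,0.9,0,0,0,0]
    - [0.2,0.3,0.9,0,0,0,0]
    - [0.2,0.2,0.57,0.4,0,0,0]
    - [0.2,0,0,0.9,0,0,0]
    - [0.2,0,0,0.9,0,0,0]
    - [0.2,0,0,0.7,0,0,0]
    - [0.2,0,0,0.25,0,0,0]
    - [0.2,0,0,0.1,0,0,0]
    - [0.2,0,0,0,0,0,0]
    - [0.2,0,0,0,0,0,0]
    - [-1,0,0,0,0,0,0]
    - [-1,0,0,0,0,0,0]
    - [-1,0,0,0,0,0,0]
    - [-1,0,0,0,0,0,0]

```text
t: 18.88
ee_pos: [637.3, -253.8, 13.1]
orientation: [3.141, -0.0, 0.001]
ft_force: [-0.8, 1.1, 4.2]
width: 32.3
grasp_force: 30.0
```

Emit:
step_arm:
  plan:
    - [-1,0,0,-0.2,0,0,0]
    - [-1,0,0,-0.8,0,0,0]
    - [-1,0,0,-0.9,0,0,0]
    - [-1,0,0,-0.9,0,0,0]
    - [-1,-0.2,-0.4,-0.2,0,0,0]
    - [-1,-0.4,-0.9,0,0,0,0]
    - [-1,-0.4,-0.9,0,0,0,0]
    - [-1,-0.4,-0.9,0,0,0,0]
    - [-1,-0.4,-0.9,0,0,0,0]
    - [-1,-0.4,-0.9,0,0,0,0]
    - [-1,-0.4,-0.9,0,0,0,0]
    - [-1,-0.4,-0.9,0,0,0,0]
    - [-1,-0.4,-0.9,0,0,0,0]
    - [-1,-0.4,-0.9,0,0,0,0]
    - [-1,-0.4,-0.9,0,0,0,0]
    - [-1,-0.4,-0.9,0,0,0,0]
    - [-1,-0.1,-0.1,0,0,0,0]
    - [-1,0,0,0,0,0,0]
    - [-1,0,0,0,0,0,0]

```text
t: 21.25
ee_pos: [402.0, 265.4, 162.4]
orientation: [3.141, -0.002, -0.001]
ft_force: [-0.2, -0.2, 0.0]
width: 32.4
grasp_force: 30.0
```

```bash
cat > m.py <<'E'
from h import *
import sys
sx,sy,fn=float(sys.argv[1]),float(sys.argv[2]),sys.argv[3]
plan(sx,sy,160,0); d=snap('wrist',fn); p=get_obs()['ee_pos']
c=cloud(d); m=(np.hypot(c[...,0]-p[0],c[...,1]-p[1])<36)&(c[...,2]>p[2]-20)&(c[...,2]<p[2]+40); H=np.histogram(c[m][:,2]-p[2],np.arange(-12,40,2)); print(H)
for lo,hi in((-8,2),(4,18)):
    f,q=fit(d,p[0],p[1],36 if lo<0 else 19,p[2]+lo,p[2]+hi); print(lo,f,q[:,:2].min(0),q[:,:2].max(0),'fwd/back z',np.median(q[q[:,0]>p[0]+8][:,2]),np.median(q[q[:,0]<p[0]-4][:,2]),'L/R z',np.median(q[q[:,1]>p[1]+6][:,2]),np.median(q[q[:,1]<p[1]-6][:,2]))
for lo,hi,r in((54,70,18.5),(66,84,9),(16,32,58),(30,44,14)): print('stand',lo,hi,fit(d,sx,sy,r,lo,hi)[0])
E
python3 m.py 463 270 w7
```

```text
pos [402.  265.4 162.4] yaw -0.001 tilt [-0.001 -0.001 -1.   ] w 32.4 | shift/50 in tool now [ 1.219 -0.094  0.047] turn/.12 -0.01 F [-0.2 -0.2  0. ] t 21.25
(array([ 101,  175,  176,  290, 3027,  677,  188,  261,  237,  269,  411,
       1943,  353,  104,  120,  115,  141,  124,  142,  126,  153,  145,
        158,  150,  186]), array([-12, -10,  -8,  -6,  -4,  -2,   0,   2,   4,   6,   8,  10,  12,
        14,  16,  18,  20,  22,  24,  26,  28,  30,  32,  34,  36,  38]))
-8 [ 402.5  265.8   30.4  159.8 4358. ] [374.37068037 236.17393088] [432.53674676 295.84899636] fwd/back z 159.78504529280806 159.82701628795417 L/R z 159.7765321483581 159.8274899564576
4 [ 402.8  265.5   18.9  173.4 2971. ] [385.9511209  248.95455464] [419.57900022 282.22753066] fwd/back z 173.28459336127764 173.40704379533085 L/R z 173.51165290296768 173.49950495380708
stand 54 70 [ 461.3  270.4   17.6   62.3 1213. ]
stand 66 84 [462.8 270.2   7.   73.7 329. ]
stand 16 32 [ 462.6  270.4   48.2   24.5 8478. ]
stand 30 44 [460.7 270.8  11.1  37.8 106. ]
```

View pics/w7.png

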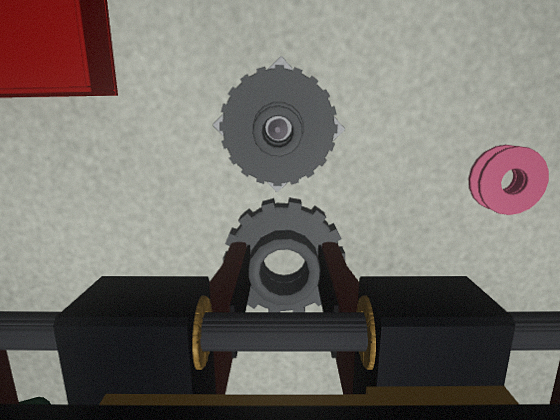

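The sleeve is seated (top at 62.3) and the small gear is held level at (284,270). Next I lower the small gear.

Emit:
step_arm:
  plan:
    - [-1,0.61,-0.09,0,0,0,0]
    - [-1,0.6,0,0,0,0,0]
    - [-1,0,0,0,0,0,0]
    - [-1,0,0,0.7,0,0,0]
    - [-1,0,0,0.4,0,0,0]
    - [-1,0,0,0.3,0,0,0]
    - [-1,0,0,0.2,0,0,0]
    - [-1,0,0,0.1,0,0,0]
    - [-1,0,0,0,0,0,0]
    - [-1,0,0,0,0,0,0]

```text
t: 22.55
ee_pos: [463.0, 271.1, 78.2]
orientation: [-3.141, 0.0, -0.001]
ft_force: [-0.4, -0.0, -0.3]
width: 32.2
grasp_force: 30.0
```

Emit:
step_arm:
  plan:
    - [-1,0,0,0.05,0,0,0]
    - [-1,0,0,0,0,0,0]
    - [-0.1,0,0,0,0,0,0]
    - [0.3,0,0,0,0,0,0]
    - [0.3,0,0,0,0,0,0]
    - [0.3,0,0,-0.4,0,0,0]
    - [0.3,0,0,-0.9,0,0,0]
    - [0.3,0,0,-0.9,0,0,0]
    - [0.7,-0.5,0,-0.3,0,0,0]
    - [0.7,-0.8,0,0,0,0,0]
    - [0.7,0,0,0,0,0,0]
    - [0.7,0,0,0,0,0,0]

```text
t: 24.05
ee_pos: [398.3, 271.2, 200.4]
orientation: [-3.141, -0.0, -0.001]
ft_force: [-1.0, -0.1, 0.0]
width: 74.6
grasp_force: 0.0
```

```bash
python3 - <<'E'
from h import *
d=snap('wrist','w8'); plan(484.5,-35.7,3,0)
for r,lo,hi in((40,66,80),(19,82,92),(58,16,32)): print(fit(d,463,270,r,lo,hi)[0])
print('shaft',fit(d,463,270,10,66,82)[0])
E
```

```text
pos [398.6 271.2 200.3] yaw -0.0 tilt [ 0.001  0.    -1.   ] w 74.3 | shift/50 in tool now [1.715 6.139 3.946] turn/.12 -0.0 F [-0.2  0.7  0.6] t 24.1
[ 463.1  271.3   30.1   72.5 3034. ]
[463.2 271.5  17.   86.1 940. ]
[ 462.6  270.3   48.3   24.5 4119. ]
shaft [462.8 268.1   9.   73.5 273. ]
```

View pics/w8.png

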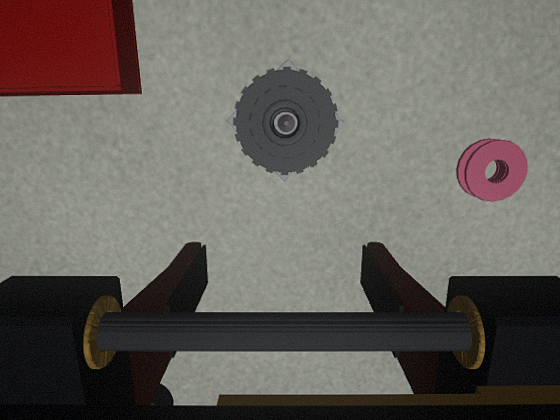

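The tall stack is complete: small gear level at (286,122), hub top at 86.1. Next is the pulley.

Emit:
step_arm:
  plan:
    - [0.7,0.25,0.88,0,0,0,0]
    - [0.7,0.25,0.88,0,0,0,0]
    - [0.7,0.25,0.88,0,0,0,0]
    - [0.7,0.25,0.88,0,0,0,0]
    - [0.7,0.25,0.88,0,0,0,0]
    - [0.7,0.25,0.88,0,0,0,0]
    - [0.7,0.21,0.86,0,0,0,0]
    - [0.7,0,0,0.9,0,0,0]
    - [0.7,0,0,0.9,0,0,0]
    - [0.7,0,0,0.9,0,0,0]
    - [0.7,0,0,0.4,0,0,0]
    - [0.7,0,0,0,0,0,0]
    - [0.7,0,0,0,0,0,0]

```text
t: 25.72
ee_pos: [484.1, -36.5, 45.6]
orientation: [3.141, -0.001, 0.002]
ft_force: [1.0, 0.2, -0.6]
width: 74.8
grasp_force: 0.0
```

```bash
python3 - <<'E'
from h import *
plan(484.5,-35.7,3,0)
E
```

```text
pos [484.1 -36.5  45.6] yaw -0.001 tilt [ 0.001 -0.    -1.   ] w 74.8 | shift/50 in tool now [ 0.007 -0.016  0.852] turn/.12 -0.0 F [ 1.   0.2 -0.6] t 25.725
```

Emit:
step_arm:
  plan:
    - [0.7,0,0,0.5,0,0,0]
    - [0.7,0,0,0.25,0,0,0]
    - [0.7,0,0,0.1,0,0,0]
    - [0.7,0,0,0,0,0,0]
    - [-1,0,0,0,0,0,0]
    - [-1,0,0,0,0,0,0]
    - [-1,0,0,0,0,0,0]
    - [-1,0,0,-0.2,0,0,0]
    - [-1,0,0,-0.8,0,0,0]
    - [-1,0,0,-0.9,0,0,0]
    - [-1,0,0,-0.7,0,0,0]
    - [-1,-0.3,0.9,0,0,0,0]
    - [-1,-0.3,0.9,0,0,0,0]
    - [-1,-0.3,0.9,0,0,0,0]
    - [-1,-0.3,0.9,0,0,0,0]
    - [-1,-0.3,0.9,0,0,0,0]
    - [-1,0,0,0,0,0,0]
    - [-1,0,0,0,0,0,0]

```text
t: 27.98
ee_pos: [407.8, -260.8, 132.9]
orientation: [-3.141, 0.002, 0.0]
ft_force: [0.0, 0.9, -0.7]
width: 58.4
grasp_force: 30.0
```

```bash
python3 - <<'E'
from h import *
plan(474,-265,35,0); d=snap('wrist','w9'); p=get_obs()['ee_pos']
f,q=fit(d,p[0],p[1],30.5,p[2]+12,p[2]+26); print('pul',f,q[:,:2].min(0),q[:,:2].max(0),'f/b',np.median(q[q[:,0]>p[0]+15][:,2]),np.median(q[q[:,0]<p[0]-5][:,2]),np.median(q[abs(q[:,1]-p[1])<20][:,2]))
h=cv2.convexHull(q[q[:,2]>np.median(q[:,2])-3][:,:2].astype(np.float32))[:,0]; h=h[h[:,0]>p[0]+8]; A=np.c_[2*h,np.ones(len(h))]; s=np.linalg.lstsq(A,(h**2).sum(1),rcond=None)[0]; print(s[:2],np.sqrt(s[2]+s[0]**2+s[1]**2))
print('base',fit(d,474,-265,48,6,18)[0],'shaft',fit(d,474,-265,16,30,60)[0])
E
```

```text
pos [ 407.8 -260.8  132.9] yaw -0.001 tilt [-0.  0. -1.] w 58.4 | shift/50 in tool now [1.324 0.084 1.957] turn/.12 -0.01 F [ 0.   0.9 -0.7] t 27.975
pul [  408.   -260.3    30.5   152.2 10247. ] [ 392.54215209 -289.78709863] [ 438.44173783 -230.63285347] f/b 152.13121838182423 152.10929510292254 152.15005492449743
[ 408.21618886 -260.32640229] 30.19489899484961
base [ 473.7 -265.2   39.9   12.5 8353. ] shaft [ 473.8 -265.2    7.    41.6  334. ]
```

View pics/w9.png

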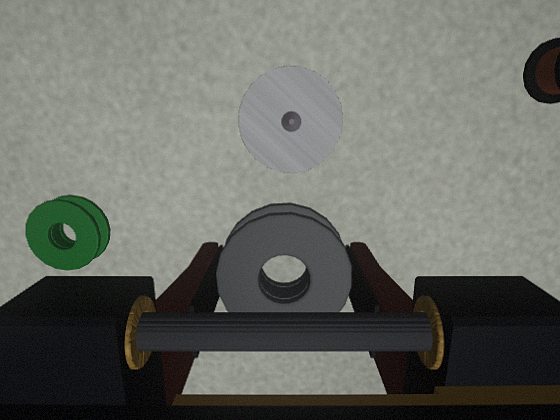

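The pulley is held level at (284,275) and the short shaft is at (291,121). Next I lower the pulley.

Emit:
step_arm:
  plan:
    - [-1,0.66,0.1,0,0,0,0]
    - [-1,0.65,0,0,0,0,0]
    - [-1,0,0,0.4,0,0,0]
    - [-1,0,0,0.7,0,0,0]
    - [-1,0,0,0.4,0,0,0]
    - [-1,0,0,0.3,0,0,0]
    - [-1,0,0,0.3,0,0,0]
    - [-1,0,0,0.2,0,0,0]
    - [-1,0,0,0,0,0,0]
    - [-1,0,0,0,0,0,0]

```text
t: 29.28
ee_pos: [473.8, -266.4, 18.1]
orientation: [3.141, -0.001, 0.001]
ft_force: [-0.8, -0.5, -1.2]
width: 58.5
grasp_force: 30.0
```

Emit:
step_arm:
  plan:
    - [-1,0,0,0.05,0,0,0]
    - [-1,0,0,0,0,0,0]
    - [0.5,0,0,0,0,0,0]
    - [0.7,0,0,0,0,0,0]
    - [0.7,0,0,0,0,0,0]
    - [0.7,0,0,-0.4,0,0,0]
    - [0.7,0,0,-0.9,0,0,0]
    - [0.2,0,0,-0.9,0,0,0]
    - [0.2,0.4,-0.8,-0.4,0,0,0]
    - [0.2,0.4,-0.8,0,0,0,0]
    - [0.2,0.4,-0.8,0,0,0,0]
    - [0.2,0.4,-0.8,0,0,0,0]
    - [0.2,0,-0.3,0,0,0,0]
    - [0.2,0,0,0,0,0,0]
    - [0.2,0,0,0,0,0,0]

```text
t: 31.15
ee_pos: [553.0, -92.1, 145.1]
orientation: [3.141, -0.001, -0.001]
ft_force: [0.2, 0.3, -0.6]
width: 52.9
grasp_force: 0.0
```

```bash
python3 - <<'E'
from h import *
plan(628,-93,20,-.185); d=snap('wrist','w10')
f,q=fit(d,628,-93,45,26,50); q=q[:,:2]; w,V=np.linalg.eigh(np.cov(q.T)); print(f,np.arctan2(V[1,1],V[0,1]),q.mean(0),cv2.minAreaRect(q.astype(np.float32)))
print('hub',fit(d,628,-93,45,12,22)[0])
E
```

```text
pos [553.  -92.1 145.1] yaw -0.001 tilt [-0. -0. -1.] w 52.9 | shift/50 in tool now [1.501 0.016 2.501] turn/.12 1.53 F [ 0.2  0.3 -0.6] t 31.15
[ 627.8  -92.5   30.1   32.4 1574. ] 2.958425185017895 [628.85526371 -92.06004881] ((627.9663696289062, -91.89382934570312), (14.099543571472168, 59.669857025146484), 79.4764175415039)
hub [628.1 -92.   17.9  18.4 820. ]
```

Emit:
step_arm:
  plan:
    - [0.2,0.8,0,0,0,0,0]
    - [0.2,0.7,0,0,0,0,0]
    - [0.2,0,0,0,0,0,0.8]
    - [0.2,0,0,0.3,0,0,0.73]
    - [0.2,0,0,0.9,0,0,0]
    - [0.2,0,0,0.8,0,0,0]
    - [0.2,0,0,0.3,0,0,0]
    - [0.2,0,0,0.17,0,0,0]
    - [0.2,0,0,0,0,0,0]
    - [0.2,0,0,0,0,0,0]
    - [-1,0,0,0,0,0,0]
    - [-1,0,0,0,0,0,0]
    - [-1,0,0,0,0,0,0]
    - [-1,0,0,0,0,0,0]
    - [-1,0,0,0,0,0,0]
    - [-1,0,0,0,0,0,0]

```text
t: 33.2
ee_pos: [628.6, -91.2, 21.7]
orientation: [-3.128, 0.288, -0.0]
ft_force: [-0.5, -0.3, 1.6]
width: 13.4
grasp_force: 30.0
```

Emit:
step_arm:
  plan:
    - [-1,0,0,-0.2,0,0,0]
    - [-1,0,0,-0.7,0,0,0]
    - [-1,0,0,-0.9,0,0,0]
    - [-1,0,0,-0.7,0,0,0]
    - [-1,0,0,0,0,0,-0.8]
    - [-1,0,0,0,0,0,-0.73]
    - [-1,-0.8,0.6,0,0,0,0]
    - [-1,-0.8,0.6,0,0,0,0]
    - [-1,-0.8,0.6,0,0,0,0]
    - [-1,-0.8,0.6,0,0,0,0]
    - [-1,-0.8,0.6,0,0,0,0]
    - [-1,-0.4,0.4,0,0,0,0]
    - [-1,0,0,0,0,0,0]
    - [-1,0,0,0,0,0,0]

```text
t: 34.95
ee_pos: [409.3, -261.1, 147.1]
orientation: [3.141, -0.001, 0.001]
ft_force: [0.3, -0.4, -0.5]
width: 13.8
grasp_force: 30.0
```

```bash
python3 - <<'E'
from h import *
plan(474,-265,60,0); d=snap('wrist','w11'); p=get_obs()['ee_pos']
c=cloud(d)
for r,lo,hi in((34,4,20),(22,-12,1)):
    f,q=fit(d,p[0],p[1],r,p[2]+lo,p[2]+hi); q=q[abs(q[:,1]-p[1])<(6.5 if lo>0 else 19)]; print(lo,f,q.min(0),q.max(0),np.median(q,0),len(q))
print('pul',fit(d,474,-265,40,26,40)[0],'base',fit(d,474,-265,48,6,18)[0],'shaft',fit(d,474,-265,9,36,60)[0])
E
```

```text
pos [ 409.3 -261.1  147.1] yaw -0.0 tilt [ 0.001 -0.    -1.   ] w 13.8 | shift/50 in tool now [1.293 0.078 1.744] turn/.12 -0.0 F [ 0.3 -0.4 -0.5] t 34.95
4 [ 414.1 -259.8   25.8  157.9 3857. ] [ 388.89227922 -267.27263809  151.02046633] [ 439.50753645 -254.28107216  159.85708163] [ 416.73868259 -260.72659553  157.90674989] 3021
-12 [ 416.6 -260.6   16.   143.2  341. ] [ 416.38883224 -276.5378766   135.02128011] [ 425.03328117 -244.5880663   147.94372468] [ 421.6134206  -268.00238863  143.23926388] 341
pul [ 474.4 -265.7   29.9   34.5 4502. ] base [ 473.8 -265.3   39.9   12.5 3081. ] shaft [ 473.8 -265.2    7.    41.7  294. ]
```

View pics/w11.png

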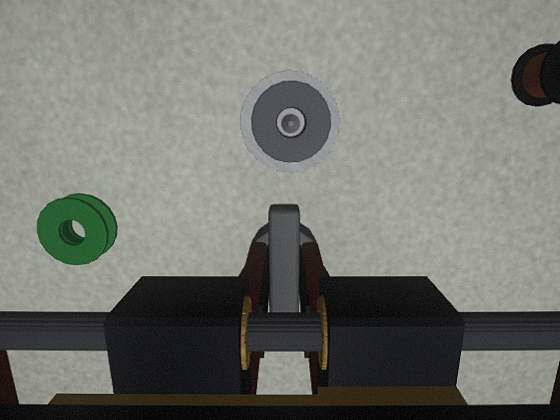

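The pulley is down (top at 34.5). The cap is held by its bar at (284,250), level and centred. Next I place it.

Emit:
step_arm:
  plan:
    - [-1,0.65,0.09,0,0,0,0]
    - [-1,0.64,0,0,0,0,0]
    - [-1,0,0,0,0,0,0]
    - [-1,0,0,0.7,0,0,0]
    - [-1,0,0,0.4,0,0,0]
    - [-1,0,0,0.3,0,0,0]
    - [-1,0,0,0.3,0,0,0]
    - [-1,0,0,0.1,0,0,0]
    - [-1,0,0,0,0,0,0]
    - [-1,0,0,0,0,0,0]

```text
t: 36.25
ee_pos: [473.4, -265.9, 57.2]
orientation: [3.141, -0.0, 0.001]
ft_force: [0.2, -0.3, -0.5]
width: 13.5
grasp_force: 30.0
```

Emit:
step_arm:
  plan:
    - [-1,0,0,0.03,0,0,0]
    - [-1,0,0,0,0,0,0]
    - [-0.4,0,0,0,0,0,0]
    - [0,0,0,0,0,0,0]
    - [0,0,0,0,0,0,0]
    - [0,0,0,-0.4,0,0,0]
    - [0,0,0,-0.9,0,0,0]
    - [0,0,0,-0.9,0,0,0]
    - [0,-0.5,0,0,0,0,0]
    - [0,-0.7,0,0,0,0,0]
    - [0,0,0,0,0,0,0]
    - [0,0,0,0,0,0,0]

```text
t: 37.75
ee_pos: [413.7, -266.0, 165.4]
orientation: [3.141, -0.001, 0.001]
ft_force: [0.7, 0.1, -0.0]
width: 44.2
grasp_force: 0.0
```

```bash
python3 - <<'E'
from h import *
plan(474,-265,60,0); d=snap('wrist','w12')
print('cap bar',fit(d,474,-265,36,59,80)[0],'hub',fit(d,474,-265,22,46,56)[0],'pul',fit(d,474,-265,40,26,40)[0])
s=snap('scene','s12')
E
```

```text
pos [ 413.7 -266.   165.4] yaw -0.001 tilt [ 0.001 -0.    -1.   ] w 44.2 | shift/50 in tool now [ 1.204 -0.021  2.109] turn/.12 -0.0 F [ 0.7  0.1 -0. ] t 37.75
cap bar [ 473.2 -265.5   29.7   66.3 1662. ] hub [ 473.4 -265.6   17.9   52.4  863. ] pul [ 474.5 -265.8   30.    34.4 2111. ]
```

View pics/s12.png

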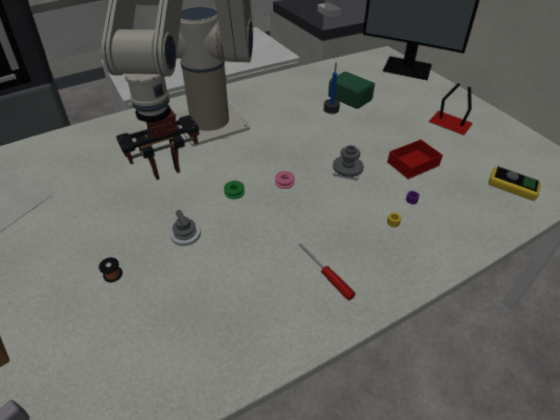

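Both stacks stand complete at (348,162) and (185,228), the heights match (66.3 against 66, 86.1 against 86), and the bin, reel and screwdriver have not moved. I'm handing the job in.

```bash
python3 -c "
from workcell import ctrl; print(ctrl.close_job())"
```

```text
the job is handed in; nothing more can be done
None
```

The job is handed in at about 38 s: both stacks are assembled in the order asked, their measured heights match full seating to within 0.5 mm, and the red bin, wire reel and screwdriver were left where they were.

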